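# Light the drilling fixture and present the offset lever to it

### The arm

A 6-joint arm with a two-finger parallel gripper is mounted at the origin on the work surface; the furniture and walls round the work are solid. World frame = base frame: x ahead of the robot, y to its left, z up, the work surface at z = 0. Lengths are in mm, angles in rad, forces in N, time in s.
With the tool pointing down it reaches from about 300 to 750 mm from the base axis. Payload 8.5 kg.
Tool frame: the origin (TCP) lies midway between the tips of the shut fingers; the grasp point (between the pads) lies 19 mm behind it (grasp_offset is the distance from the TCP to the grasp point, in mm); z points along the fingers, y is the line along which they close (so a half turn about z gives the same grasp; the last joint's range is limited). The gripper opens to 85 mm and grips with 20 to 120 N. Pads are 22 mm wide; open, the fingers measure 114 mm over their backs; the gripper's body (76 mm by 85 mm) begins 54 mm behind the grasp point. The pads swing forward as they close: fully open they stand 13 mm farther back than shut.
Start: joints at [-1.477, 0.381, 1.297, -0, 1.464, -0.215], TCP at [167.148, -523.968, 231.322] pointing down, gripper open.
Joint ranges: [-3.11, 3.11], [-0.89, 2.33], [0.22, 2.48], [-1.42, 4.56], [0.17, 2.85], [-2.88, 2.88]. Speed limits (rad/s): [2.39, 2.39, 3.14, 3.14, 3.14, 3.14].

### API

Orientations are given as [roll, pitch, yaw] about the fixed x, y, z axes, in that order (R = Rz(yaw) Ry(pitch) Rx(roll)).
In Python, from bench import * gives the robot as it stands.
- The arm moves only by the tool servo_tool, never from a script. Its argument "deltas" is a list of rows, each a list of 4 numbers: the shift along the tool's x, y, z in mm, then the turn about the tool's z in rad. In form: [[tx, ty, tz, yaw], ...]. A call has 1 to 12 rows; each row shifts and turns the commanded pose from where the row before left it, along the tool's axes as they then stand; what a row does not reach is not made up. A row lasts 1/12 s, in which the tool goes at most 41.7 mm and 7.16 degrees, less where a joint would pass 70% of its speed; a pose out of reach is approached as far as the arm can. A call with a gripper value outside its range is refused whole. "grip" is the opening, from 0 (shut) to 1 (fully open), set as the call begins (left out, the last holds). The fingers move at their own pace and stop on an object; "newtons" is the grip in N (left out, the last holds). Time passes only in rows, so rows that do not move let the fingers close. It gives the time, the measured TCP pose, the force, the opening and the grip force at its end, in the units of the state.
- sense(): the state, without advancing time (a new reading comes with each control period).
- grab_frame(name): name is "scene" or "top" or "wrist"; returns a dict with "color" (384x512x3 uint8, blue, green, red), "range_z" (384x512 float32, mm along the optical axis (not along the pixel's ray), 0 where there is no reading), "camera_matrix" (3x3 intrinsics, pixels), "R" (3x3) and "t" (3): a world point X has camera coordinates R X + t. Camera axes: x right, y down, z forward; pixel columns grow to the right and rows downward; lengths in mm; the calibration is good to about 2 mm. A picture is of the moment at which its call begins.
- job_done(): hands the job in; it is judged then, once.
Trained networks look in a picture, given as the dict that the camera call returned (one of the last four; its "shot" number tells which), for a name from the list of things; names that differ only in an ending like _2 or _b are one class to them, and where a whole thing is asked for, a point or a joint stands for the part that bears it (a point fixed in the world has none). Each returns a list of dicts, best first, with "p" (0 to 1); they miss things now and then, are a little off and sometimes report something else, mostly with a low value. They report only what shows in the picture. A call takes as long as a camera call. They do not tell look-alikes from the thing itself.
- silhouettes(target, picture): "region" (384x512 bool, what is visible of it).
- place_of(target, picture): "at" ([x, y, z] in mm, in world coordinates, good to about 4 mm: a listed point, or the origin of a listed thing).
The state is a dict: "t": time; "qpos": joint angles; "qd": joint speeds; "tau": joint torques, N m; "tool_pos": TCP position; "ee_rot": TCP orientation; "contact_force": force on the tool from outside, world axes, zero at the start; "ft_torque": the same for the moment, N m; "opening": finger opening in mm; "grasp_force": force on a finger pad.
Only numpy, scipy, OpenCV 4.12 (cv2) and the standard library are available. Lean on these libraries where they do the work, as an engineer would, in place of code of your own. Each camera call takes 0.05 s, during which the arm holds its last target. There are 200 camera calls.

### The job

Get the drilling fixture ready and present the lever: first squeeze the sprung clip lamp open, take it off its wooden stand and push it upright and fully down onto the fixture's upright plate (near the middle of the plate's top edge), with the lamp head on the side of the two pins, and let go of it. Then lift the offset lever by its balance point, keeping it level, and hold it level and still about three centimetres clear above the fixture, the big boss over the thick spigot and the small eye over the thin pin; do not seat it and do not put it down, the program finishes while the gripper holds it there. Leave the other things on the table where they are.

Things in the scene. Friction and masses are not known exactly. Their poses are not given: they have to be found in the camera images.
- lamp_clip: Sprung clip like a big clothes peg, 70 g, with a round grey lamp head on one jaw; starts upright on the stand's plate. Origin between the jaw tips; z up, x across the jaws (squeeze direction), y along the gripped edge; lamp at -x. Steel jaws 22 mm wide (y), z 0 to 36; a stop between them, underside z 30, rests on the edge; hinge z 40; sloping black tails z 40 to 86, 22 wide, 51 over their tops.
- clip_jaw (a joint): Clip opening, rad: 0 clamped on a 5 mm plate, 0.6 at the stop, negative if shut on nothing. Squeezing the tails at z = 70 mm (40 mm over them) with 9 to 17 N opens it to the stop: 20 mm over the then parallel tails, jaw tips 28 mm apart; each half turns half (the clip's pose is its lamp half's, leaning 0.3 then). It can be carried so. Released, it shuts with about 8 N.
- clip_stand: Wooden foot 90 x 80 x 12 mm, fixed to the table, with an upright aluminium plate 5 mm thick (along the stand's x) and 50 mm long (along its y), top edge 100 mm above the table. Origin under the centre of the foot. The clip starts on this plate, the fully down, jaw tips 30 mm below the edge.
- fixture: Dark steel drilling fixture, fixed to the table: base plate 160 x 190 x 14 mm with two upright round pins 140 mm apart on a line along its y axis and an upright aluminium plate behind them. Origin on the table, midway between the two pins; the base reaches from x = -40 to +120 mm and y = -95 to +95 mm.
- spigot_top (a point): Centre of the top of the thick spigot (16 mm diameter), 60 mm above the table, at y = -70 mm in the fixture.
- pin_top (a point): Centre of the top of the thin pin (10 mm diameter), 60 mm above the table, at y = +70 mm in the fixture.
- plate_edge (a point): Middle of the top edge of the fixture's upright plate, 100 mm above the table, at x = +100 mm, y = 0 in the fixture; the plate is 5 mm thick (along x), 90 mm long (along y) and bare for 74 mm below the edge. Axes as the fixture's: -x points to the pins.
- lever: Offset lever, cast aluminium, about 0.35 kg: heavy boss (44 mm across, 34 high, bore 20) and small eye (28 mm across, 24 high, bore 12), 140 mm centre to centre, joined by a straight arm 18 mm wide, 16 deep, its underside 8 mm above theirs. Lies on boss and eye. Origin level with the underside, below the balance point, on the arm 44.7 mm from the boss centre; x along the arm to the eye, z up.
- lever_boss (a point): Centre of the boss, at its underside (bore centre).
- lever_eye (a point): Centre of the small eye, at its underside (bore centre).
- finial: Bystander: brass-coloured pointed finial, 36 mm across, 64 mm high, standing. Origin under its centre.
- bobeche: Bystander: shallow brass-coloured dish, 68 mm across, 14 mm high. Origin under its centre.
- crystal_1: Bystander: small clear faceted crystal, 30 mm across, 19 mm high. Origin under its centre.
- tape_black: Bystander: black roll of tape lying flat, 68 mm across, 19 mm high. Origin under its centre.
- lamp_head (a point): Centre of the lamp head, at x = -22 mm, z = 14 mm in the clip; the head is 26 mm across and reaches out to x = -31 mm.
There are look-alikes about, which are no part of the job. What is shaped like the lever but purple is not meant.

How it is judged (in metres and radians):
On the way, in this order (a step that is already met when the one before it is completed fails the run):
1. the clip lamp is clamped on the fixture's upright plate and let go (z of lamp_clip in the frame of plate_edge between -0.036 and -0.02 m and y of lamp_clip in the frame of plate_edge between -0.033 and 0.033 m and x of lamp_clip in the frame of plate_edge between -0.008 and 0.008 m and angle between lamp_clip's own z axis and vertical below 0.2 rad and value of joint clip_jaw between -0.08 and 0.12 rad and contact force between lamp_clip and fixture above 2 N and contact force between each of the arm, the fingers and lamp_clip below 0.1 N and x of lamp_head in the frame of plate_edge below -0.01 m), for 0.2 s.
2. the lever is lifted off the table, level, by the gripper (height (world z) of lever above 0.03 m and angle between lever's own z axis and vertical below 0.15 rad and contact force between the fingers and lever above 2 N), for 0.2 s.
At the end, for the whole second after the job is handed in: Clip lamp clamped upright on the fixture plate, untouched, 20-36 mm deep, within 33 mm of mid-edge, lamp to the pins. Lever only in the gripper, held within 20 mm of balance, still, tilt < 0.1 rad, 12-55 mm above the pins; boss within 12 mm, eye within 15 mm of its pin's axis (all of step 1 and horizontal distance between lever_boss and spigot_top below 0.012 m and horizontal distance between lever_eye and pin_top below 0.015 m and z of lever_boss in the frame of spigot_top between 0.012 and 0.055 m and z of lever_eye in the frame of pin_top between 0.012 and 0.055 m and angle between lever's own z axis and vertical below 0.1 rad and x of the grasp point in the frame of lever between -0.02 and 0.02 m and contact force between the fingers and lever above 2 N and contact force between lever and fixture below 0.1 N and contact force between lever and lamp_clip below 0.1 N and linear speed of lever below 0.02 m/s); the arm keeps its last pose, push and grip.
It fails at once if the lever is tipped by more than 0.3 rad (angle between lever's own z axis and vertical above 0.3 rad).
It fails at once if a bystander is pushed away by more than 3 cm (distance of any of finial, bobeche, crystal_1, tape_black from where it was at the start of the episode above 0.03 m).
It also fails if it takes over 58 s, if anything falls off the work surface, if the arm or the gripper's body presses on something with over 40 N, if the wrist force passes 120 N, or if a joint passes its speed limit or range.

## Working session

There is one attempt and no reset: what is moved stays moved. The work goes in short steps, Python scripts to look and compute and a tool call to move; the robot and the scene stay as the last step left them, time stands still between calls to the robot, and variables do not carry over. Pictures are saved under pics/ and viewed, at most 10 in all, crops included, and the job is handed in when it is done.

Besides the shell and the picture viewer there is one more tool, called as name([rows], argument=value, ...), one row to a line, values as JSON. servo_tool: Moves the arm, as the interface text tells. Its arguments: {"type":"object","properties":{"deltas":{"type":"array","items":{"type":"array","items":{"type":"number"}}},"grip":{"type":"number"},"newtons":{"type":"number"}},"required":["deltas"]}

```bash
mkdir -p pics; cat > h.py <<'E'
from bench import *
import numpy as np, cv2
def w2p(X,f):
    c=f["R"]@np.array(X,float)+f["t"]; p=f["camera_matrix"]@c; return p[:2]/p[2]
def cloud(f):
    K=f["camera_matrix"];z=f["range_z"];v,u=np.mgrid[:z.shape[0],:z.shape[1]]
    c=np.stack([(u-K[0,2])/K[0,0]*z,(v-K[1,2])/K[1,1]*z,z],-1)
    return (c-f["t"])@f["R"]   # R^T (c-t)
E
python3 - <<'E'
from h import *
ims=[]
for n in ["scene","top"]:
    f=grab_frame(n); ims.append(f["color"]); np.savez(f"{n}.npz",**{k:f[k] for k in("color","range_z","camera_matrix","R","t")})
    for k in ["lamp_clip","lamp_head","clip_stand","fixture","spigot_top","pin_top","plate_edge","lever","lever_boss","lever_eye","finial","bobeche","crystal_1","tape_black"]:
        print(n,k,[(round(d["p"],2),np.round(d["at"]).tolist(),np.round(w2p(d["at"],f)).tolist()) for d in place_of(k,f)[:3]])
cv2.imwrite("pics/a.png",cv2.resize(ims[0],(800,600)));cv2.imwrite("pics/b.png",cv2.resize(ims[1],(800,600)))
E
```

```text
scene lamp_clip []
scene lamp_head []
scene clip_stand []
scene fixture [(0.75, [536.0, -18.0, 1.0], [277.0, 236.0]), (0.61, [455.0, 311.0, 2.0], [185.0, 206.0])]
scene spigot_top [(0.82, [532.0, -88.0, 60.0], [296.0, 229.0]), (0.61, [397.0, 12.0, -2.0], [237.0, 253.0])]
scene pin_top [(0.76, [538.0, 54.0, 58.0], [260.0, 210.0]), (0.72, [634.0, -20.0, 99.0], [301.0, 196.0]), (0.57, [398.0, -102.0, 3.0], [267.0, 269.0])]
scene plate_edge [(0.63, [634.0, -19.0, 100.0], [301.0, 195.0])]
scene lever [(0.9, [306.0, 364.0, -4.0], [137.0, 219.0])]
scene lever_boss [(0.71, [303.0, 407.0, 4.0], [128.0, 212.0]), (0.44, [452.0, 311.0, -1.0], [184.0, 207.0])]
scene lever_eye [(0.68, [312.0, 266.0, 4.0], [157.0, 228.0])]
scene finial []
scene bobeche [(0.86, [396.0, -100.0, -0.0], [266.0, 270.0])]
scene crystal_1 []
scene tape_black [(0.77, [346.0, -192.0, 3.0], [280.0, 294.0])]
top lamp_clip [(0.84, [521.0, -348.0, 68.0], [371.0, 186.0])]
top lamp_head [(0.83, [503.0, -336.0, 84.0], [369.0, 191.0])]
top clip_stand [(0.57, [521.0, -349.0, -1.0], [364.0, 192.0])]
top fixture [(0.6, [536.0, -18.0, 4.0], [252.0, 191.0]), (0.44, [535.0, -82.0, 58.0], [274.0, 186.0])]
top spigot_top [(0.94, [535.0, -86.0, 60.0], [276.0, 185.0])]
top pin_top [(0.72, [534.0, 56.0, 62.0], [225.0, 188.0]), (0.26, [521.0, -349.0, 68.0], [371.0, 186.0])]
top plate_edge [(0.55, [631.0, -22.0, 100.0], [252.0, 149.0])]
top lever [(0.8, [305.0, 359.0, -2.0], [120.0, 276.0])]
top lever_boss [(0.74, [455.0, 307.0, 4.0], [140.0, 222.0]), (0.68, [304.0, 406.0, 1.0], [103.0, 277.0]), (0.23, [522.0, -348.0, -1.0], [363.0, 192.0])]
top lever_eye [(0.9, [590.0, 337.0, 1.0], [132.0, 177.0]), (0.57, [308.0, 265.0, -0.0], [154.0, 274.0])]
top finial [(0.59, [388.0, 107.0, 2.0], [210.0, 243.0])]
top bobeche [(0.68, [392.0, -100.0, -4.0], [282.0, 239.0])]
top crystal_1 [(0.38, [396.0, 11.0, 2.0], [243.0, 239.0])]
top tape_black [(0.53, [348.0, -188.0, 0.0], [314.0, 253.0])]
```

View pics/a.png

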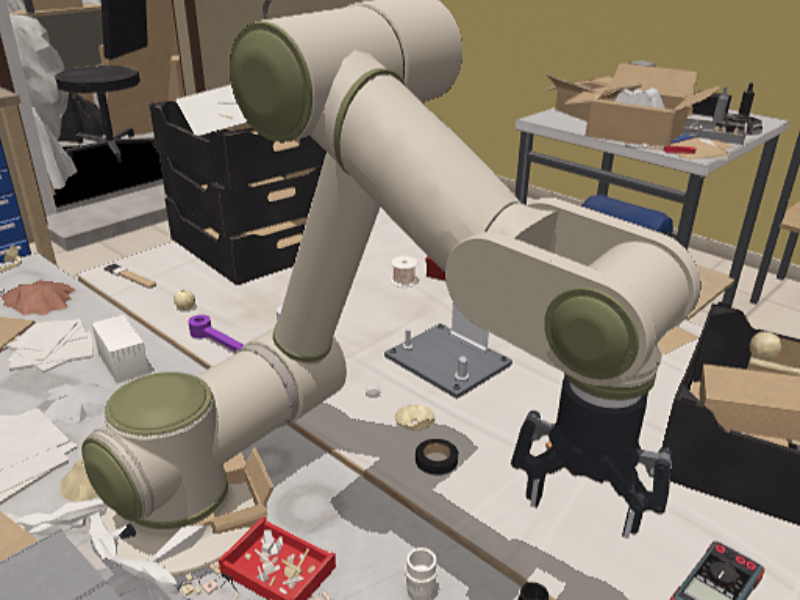

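View pics/b.png

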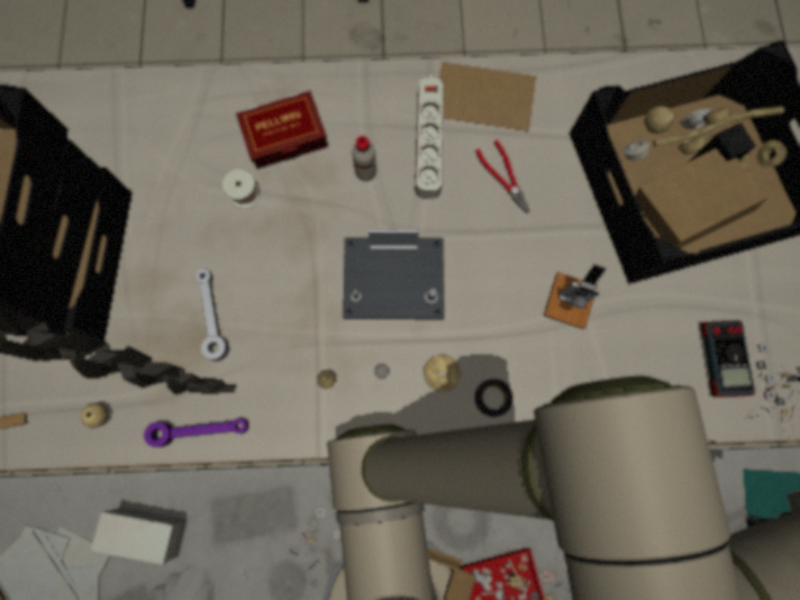

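The top view shows, in 800x600 pixels, two lever shapes: silver (213,347)-(204,273) and purple (158,433)-(243,425). The silver one fits, because the lever is cast aluminium and purple is excluded. The clip is on the wooden stand at (578,290). The fixture is at (394,278), with its plate at the top (+x) and its pins at (356,296) and (432,296). I'll crop both the lever and the clip.

```bash
python3 - <<'E'
from h import *
f=dict(np.load("top.npz"))
c=f["color"]
a=cv2.resize(c[160:290,85:185],(400,520),interpolation=cv2.INTER_CUBIC);b=cv2.resize(c[160:225,335:400],(400,400),interpolation=cv2.INTER_CUBIC)
b=cv2.copyMakeBorder(b,0,120,0,0,cv2.BORDER_CONSTANT);cv2.imwrite("pics/c.png",np.hstack([a,b]))
s=sense();print(s["tool_pos"],s["ee_rot"],s["opening"])
P=cloud(f)
# heights in clip region
m=(P[...,2]>20)&(P[...,2]<170)&(P[...,0]>450)&(P[...,0]<590)&(P[...,1]>-420)&(P[...,1]<-280)
q=P[m];print(np.round(q[np.argsort(-q[:,2])][:60]).tolist())
# lever
m=(P[...,2]>10)&(P[...,2]<60)&(P[...,0]>420)&(P[...,0]<640)&(P[...,1]>270)&(P[...,1]<370);q=P[m];print(len(q),q.mean(0),q.max(0),q.min(0))
print(cv2.minAreaRect(q[:,:2].astype(np.float32)))
m=(abs(P[...,2])<25)&(P[...,2]>7)&(P[...,0]>450)&(P[...,0]<590)&(P[...,1]>-420)&(P[...,1]<-280);print(cv2.minAreaRect(P[m][:,:2].astype(np.float32)))
m=(P[...,2]>8)&(P[...,2]<20)&(P[...,0]>450)&(P[...,0]<690)&(P[...,1]>-140)&(P[...,1]<110);print(cv2.minAreaRect(P[m][:,:2].astype(np.float32)))
E
```

```text
[ 167.14708936 -523.97081917  231.34801193] [3.14154470e+00 3.29133866e-05 3.08789717e-01] 85.20763458418865
[[538.0, -359.0, 158.0], [542.0, -347.0, 158.0], [541.0, -349.0, 158.0], [536.0, -359.0, 156.0], [500.0, -342.0, 156.0], [503.0, -333.0, 155.0], [497.0, -347.0, 155.0], [495.0, -347.0, 155.0], [500.0, -335.0, 155.0], [537.0, -355.0, 155.0], [539.0, -355.0, 155.0], [500.0, -338.0, 155.0], [539.0, -358.0, 154.0], [498.0, -343.0, 154.0], [500.0, -340.0, 154.0], [542.0, -353.0, 154.0], [537.0, -365.0, 154.0], [495.0, -345.0, 153.0], [498.0, -340.0, 153.0], [540.0, -363.0, 153.0], [498.0, -338.0, 153.0], [540.0, -353.0, 153.0], [537.0, -363.0, 153.0], [534.0, -360.0, 153.0], [498.0, -351.0, 153.0], [543.0, -356.0, 153.0], [534.0, -363.0, 153.0], [535.0, -358.0, 153.0], [534.0, -365.0, 153.0], [495.0, -351.0, 153.0], [537.0, -358.0, 153.0], [540.0, -348.0, 152.0], [496.0, -343.0, 152.0], [498.0, -336.0, 152.0], [538.0, -348.0, 151.0], [498.0, -346.0, 151.0], [504.0, -337.0, 151.0], [538.0, -354.0, 151.0], [502.0, -334.0, 151.0], [532.0, -363.0, 150.0], [502.0, -332.0, 150.0], [504.0
[... 174 characters left out ...]
.0, 149.0], [539.0, -347.0, 148.0], [534.0, -363.0, 146.0], [537.0, -355.0, 145.0], [537.0, -350.0, 145.0], [537.0, -345.0, 145.0], [537.0, -348.0, 145.0], [531.0, -365.0, 144.0], [540.0, -346.0, 144.0], [532.0, -360.0, 144.0], [535.0, -350.0, 144.0], [532.0, -363.0, 144.0]]
518 [501.98162833 318.17525886  24.69271885] [597.7224151  348.67073814  37.84914404] [427.94100557 286.72135339  10.19080862]
((513.759765625, 317.08624267578125), (173.3970947265625, 42.81937026977539), 8.041101455688477)
((518.49658203125, -350.4435729980469), (79.64402770996094, 91.13018798828125), 68.32540893554688)
((573.9135131835938, -20.1046142578125), (190.03439331054688, 160.48533630371094), 87.92945098876953)
```

View pics/c.png

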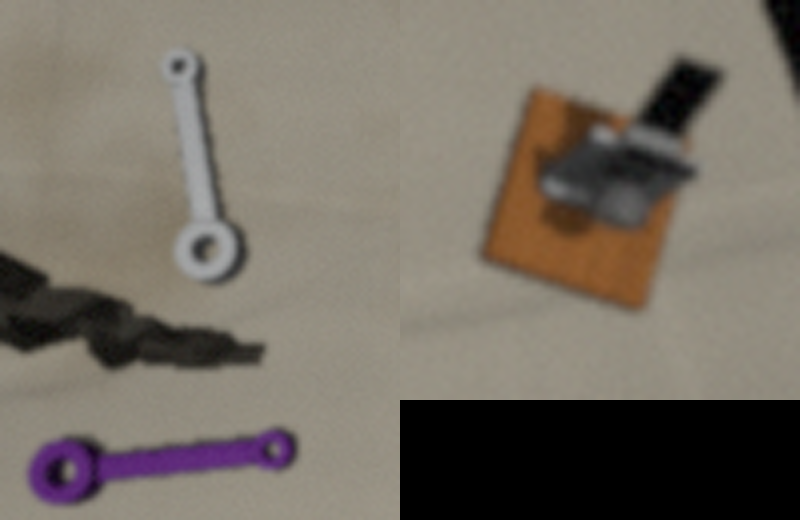

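The left crop shows the silver lever with its eye at (180,67) and boss at (207,250); it is the right one. The right crop shows the clip on its stand, with tails running left-right and the lamp at (625,205) facing the robot side. Next I'll move over the clip for a wrist view.

servo_tool([
  [32, -5, -4, 0],
  [32, -5, -4, 0],
  [32, -5, -4, 0],
  [32, -5, -4, 0],
  [32, -5, -4, 0],
  [32, -5, -4, 0],
  [32, -5, -4, 0],
  [32, -5, -4, 0],
  [32, -5, -4, 0],
  [32, -5, -4, 0],
  [32, -5, -4, 0],
  [32, -5, -4, 0],
])

```text
t: 2.5
tool_pos: [516.1, -349.1, 279.6]
ee_rot: [3.141, -0.0, 0.309]
contact_force: [0.6, -0.0, 0.1]
opening: 85.6
grasp_force: 0.0
```

servo_tool([
  [0, 0, 0, -0.11],
  [0, 0, 0, -0.11],
  [0, 0, 0, -0.11],
  [0, 0, 0, -0.11],
  [0, 0, 0, -0.11],
  [0, 0, 0, -0.11],
  [0, 0, 0, -0.11],
  [0, 0, 0, -0.11],
  [0, 0, 0, 0],
])

```text
t: 3.25
tool_pos: [514.8, -350.1, 279.3]
ee_rot: [-3.141, -0.0, 1.193]
contact_force: [-0.5, -0.0, -0.1]
opening: 85.1
grasp_force: 0.0
```

```bash
python3 - <<'E'
from h import *
import bench; print([n for n in dir(bench) if not n.startswith('_')])
s=sense();print(s["tool_pos"],s["ee_rot"],s["qpos"])
for n in ["wrist","top"]:
  f=grab_frame(n)
  cv2.imwrite(f"pics/w1{n}.png",f["color"])
  print(n,f["R"].round(2).tolist(),(-f["R"].T@f["t"]).round())
  for k in ["lamp_clip","lamp_head","clip_stand","fixture","spigot_top","pin_top","plate_edge","lever_boss","lever_eye"]:
    print(n,k,[(round(d["p"],2),np.round(d["at"],1).tolist(),np.round(w2p(d["at"],f)).tolist()) for d in place_of(k,f)[:2]])
  P=cloud(f);np.save(n+"1.npy",P)
  def rect(lo,hi,x0,x1,y0,y1):
    m=(P[...,2]>lo)&(P[...,2]<hi)&(P[...,0]>x0)&(P[...,0]<x1)&(P[...,1]>y0)&(P[...,1]<y1);q=P[m][:,:2].astype(np.float32)
    return len(q),cv2.minAreaRect(q) if len(q)>5 else 0
  print("foot",rect(8,16,440,600,-430,-270)); print("tails",rect(142,170,470,580,-390,-310));print("edge",rect(92,106,500,540,-390,-310))
E
```

```text
['MotionError', 'grab_frame', 'grasp_offset', 'job_done', 'place_of', 'sense', 'silhouettes']
[ 514.76439994 -350.07119956  279.25647914] [-3.14145893e+00 -6.77475358e-05  1.19270400e+00] [-7.87109938e-01  4.88513442e-01  9.82716693e-01  9.02043384e-06
  1.67051216e+00 -4.09016719e-01]
wrist [[0.93, -0.37, 0.0], [-0.35, -0.89, 0.28], [-0.1, -0.26, -0.96]] [ 541. -285.  422.]
wrist lamp_clip [(0.79, [518.1, -341.5, 70.5], [257.0, 164.0])]
wrist lamp_head [(0.87, [501.8, -337.4, 81.6], [242.0, 168.0])]
wrist clip_stand [(0.89, [521.6, -344.1, 1.0], [260.0, 157.0])]
wrist fixture [(0.16, [347.8, -191.8, 2.7], [96.0, 99.0])]
wrist spigot_top []
wrist pin_top []
wrist plate_edge []
wrist lever_boss []
wrist lever_eye []
foot (2160, ((521.2987670898438, -349.80072021484375), (78.0270767211914, 90.09192657470703), 68.35860443115234))
tails (497, ((521.4666137695312, -347.93511962890625), (21.503948211669922, 49.53949737548828), 68.6062240600586))
edge (172, ((517.7902221679688, -350.197021484375), (32.375335693359375, 45.63042068481445), 5.1061530113220215))
top [[-0.04, -1.0, 0.0], [-0.97, 0.03, -0.23], [0.23, -0.01, -0.97]] [ 282.  -12. 1065.]
top lamp_clip []
top lamp_head []
top clip_stand [(0.6, [521.8, -348.9, -2.2], [363.0, 192.0])]
top fixture []
top spigot_top [(0.56, [532.8, -83.3, 60.4], [275.0, 186.0])]
top pin_top [(0.96, [535.6, 56.1, 60.5], [225.0, 187.0])]
top plate_edge [(0.91, [630.2, -19.2, 101.7], [251.0, 149.0])]
top lever_boss [(0.81, [453.3, 307.0, 2.1], [140.0, 222.0]), (0.76, [305.9, 404.4, 1.7], [104.0, 276.0])]
top lever_eye [(0.73, [311.8, 267.8, -0.2], [153.0, 272.0]), (0.67, [590.7, 335.2, -0.7], [133.0, 177.0])]
foot (138, ((541.4974975585938, -323.0115051269531), (25.58485221862793, 79.14828491210938), 46.05358123779297))
tails (0, 0)
edge (0, 0)
```

View pics/w1wrist.png

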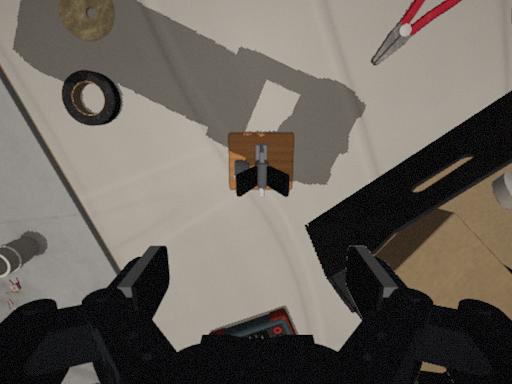

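The wrist picture shows the clip on its stand at (262,170), with the black tails left and right at (246,180) and (277,180). The lamp is on the left at (242,168). The black box's corner at (310,225) needs a clearance check.

servo_tool([
  [3.6, 5.7, 0, 0],
  [0, 0, 20, 0],
  [0, 0, 20, 0],
  [0, 0, 20, 0],
  [0, 0, 0, 0],
])

```text
t: 4.67
tool_pos: [520.8, -347.8, 215.3]
ee_rot: [-3.135, -0.003, 1.189]
contact_force: [-0.4, 0.8, -0.7]
opening: 85.6
grasp_force: 0.0
```

servo_tool([
  [0, 0, 16, 0],
  [0, 0, 16, 0],
  [0, 0, 16, 0],
  [0, 0, 16, 0],
  [0, 0, 16, 0],
  [0, 0, 12, 0],
  [0, 0, 0, 0],
  [0, 0, 0, 0],
  [0, 0, 0, 0],
])

```text
t: 5.42
tool_pos: [522.1, -349.3, 128.8]
ee_rot: [3.139, 0.001, 1.189]
contact_force: [0.0, 0.2, 0.7]
opening: 85.5
grasp_force: 0.0
```

servo_tool([
  [0, 0, 0, 0],
  [0, 0, 0, 0],
])

```text
t: 5.58
tool_pos: [521.7, -349.2, 128.4]
ee_rot: [3.14, 0.001, 1.189]
contact_force: [0.6, -0.2, -0.2]
opening: 85.1
grasp_force: 0.0
```

servo_tool([
  [0, 0, 8, 0],
  [0, 0, 0, 0],
  [0, 0, 0, 0],
])

```text
t: 5.83
tool_pos: [521.1, -348.7, 118.8]
ee_rot: [-3.14, -0.0, 1.189]
contact_force: [-0.2, -0.1, -0.4]
opening: 85.3
grasp_force: 0.0
```

servo_tool([
  [0, 0, 0, 0],
  [0, 0, 0, 0],
  [0, 0, 0, 0],
  [0, 0, 0, 0],
  [0, 0, 0, 0],
  [0, 0, 0, 0],
  [0, 0, 0, 0],
  [0, 0, 0, 0],
  [0, 0, 0, 0],
  [0, 0, 0, 0],
  [0, 0, 0, 0],
  [0, 0, 0, 0],
], grip=0, newtons=20)

```text
t: 6.83
tool_pos: [522.9, -350.3, 122.9]
ee_rot: [3.134, 0.003, 1.189]
contact_force: [0.2, -0.2, 17.0]
opening: 20.2
grasp_force: 23.5
```

servo_tool([
  [0, 0, 0, 0],
  [0, 0, 0, 0],
  [0, 0, 0, 0],
  [0, 0, 0, 0],
  [0, 0, 0, 0],
  [0, 0, 0, 0],
])

```text
t: 7.33
tool_pos: [522.9, -350.3, 122.9]
ee_rot: [3.134, 0.003, 1.189]
contact_force: [0.1, 0.6, 16.5]
opening: 20.4
grasp_force: 23.5
```

servo_tool([
  [0, 0, -5, 0],
  [0, 0, -10, 0],
  [0, 0, -10, 0],
  [0, 0, -10, 0],
  [0, 0, -10, 0],
  [0, 0, -15, 0],
  [0, 0, -15, 0],
  [0, 0, -15, 0],
  [0, 0, -10, 0],
  [0, 0, -10, 0],
  [0, 0, 0, 0],
  [0, 0, 0, 0],
])

```text
t: 8.33
tool_pos: [521.4, -348.9, 229.4]
ee_rot: [3.141, 0.0, 1.189]
contact_force: [0.2, 0.2, -0.5]
opening: 20.6
grasp_force: 22.4
```

```bash
python3 - <<'E'
from h import *
s=sense();print(s["tool_pos"],s["ee_rot"],s["contact_force"],s["opening"])
f=grab_frame("wrist");g=grab_frame("top")
cv2.imwrite("pics/w2.png",np.hstack([f["color"],cv2.resize(g["color"][130:226,200:328],(512,384))])[:, :] if 0 else cv2.resize(np.hstack([f["color"],cv2.resize(g["color"][130:226,200:328],(512,384))]),(800,300)))
for i in range(2):
  for k in ["spigot_top","pin_top","plate_edge"]:
    print(k,[(round(d["p"],2),np.round(d["at"],1).tolist()) for d in place_of(k,g)[:2]])
  P=cloud(g)
  def rect(lo,hi,x0,x1,y0,y1):
    m=(P[...,2]>lo)&(P[...,2]<hi)&(P[...,0]>x0)&(P[...,0]<x1)&(P[...,1]>y0)&(P[...,1]<y1);q=P[m][:,:2].astype(np.float32)
    return len(q),q.mean(0),cv2.minAreaRect(q) if len(q)>5 else 0
  print("base",rect(8,20,450,690,-140,110)); print("edge",rect(92,106,600,660,-90,50));print("pins",rect(50,66,500,570,-110,-60),rect(50,66,500,570,30,80))
  g=grab_frame("top")
E
```

```text
[ 521.35880319 -348.88036201  229.36847934] [3.14142595e+00 5.59327576e-05 1.18876858e+00] [ 0.21842569  0.21221661 -0.52501432] 20.573963660511822
spigot_top [(0.6, [532.7, -81.2, 58.6])]
pin_top [(0.94, [538.2, 54.7, 61.7]), (0.18, [501.2, 318.9, 2.3])]
plate_edge [(0.67, [634.5, -18.7, 102.7])]
base (949, array([614.6985 , -22.79098], dtype=float32), ((607.2493896484375, -21.95679473876953), (189.8800506591797, 96.94671630859375), 86.4903793334961))
edge (65, array([632.8716 , -23.05209], dtype=float32), ((632.8781127929688, -22.623321533203125), (88.57180786132812, 5.159862041473389), 87.2027587890625))
pins (0, array([nan, nan], dtype=float32), 0) (0, array([nan, nan], dtype=float32), 0)
spigot_top [(0.92, [534.3, -83.5, 59.8]), (0.17, [536.5, 55.6, 63.2])]
pin_top [(0.67, [536.2, 52.8, 61.2])]
plate_edge [(0.61, [629.6, -16.5, 99.5])]
base (949, array([614.5153  , -22.226343], dtype=float32), ((607.2244262695312, -21.613571166992188), (190.5584259033203, 97.42041015625), 86.59803771972656))
edge (68, array([632.7412  , -23.593445], dtype=float32), ((632.5391845703125, -22.531543731689453), (88.40084838867188, 4.686461448669434), 88.16046142578125))
pins (0, array([nan, nan], dtype=float32), 0) (0, array([nan, nan], dtype=float32), 0)<stdin>:11: RuntimeWarning: Mean of empty slice.
  ret = um.true_divide(
```

View pics/w2.png

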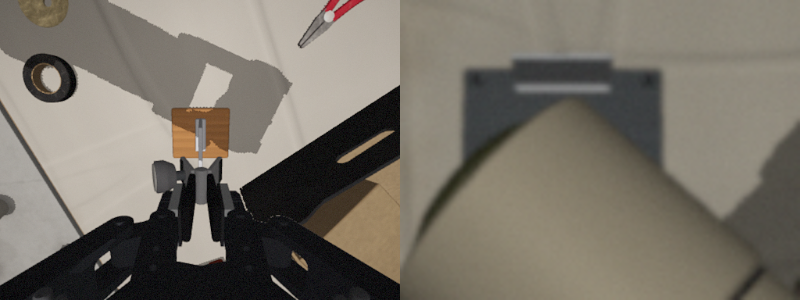

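The left half shows the clip held open in the fingers, lamp on the left at (160,177). The right half shows the fixture plate's edge at (562,88), unobstructed. I'll carry the clip over that plate.

servo_tool([
  [15, -1, 0, 0],
  [25, -1.5, 0, 0],
  [32, -1.7, 0, 0],
  [32, -1.7, 0, 0],
  [32, -1.7, 0, 0],
  [32, -1.7, 0, 0],
  [32, -1.7, 0, 0],
  [32, -1.7, 0, 0],
  [32, -1.7, 0, 0],
  [32, -1.7, 0, 0],
  [30, -1, 0, 0],
  [18, -1, 0, 0],
])

```text
t: 9.83
tool_pos: [633.2, -19.0, 229.4]
ee_rot: [-3.141, -0.001, 1.191]
contact_force: [-0.4, -0.2, -0.9]
opening: 20.6
grasp_force: 22.4
```

servo_tool([
  [0, 0, 0, -0.085],
  [0, 0, 0, -0.085],
  [0, 0, 0, -0.085],
  [0, 0, 0, -0.084],
  [0, 0, 0, 0],
  [0, 0, 0, 0],
])

```text
t: 10.33
tool_pos: [632.7, -22.3, 229.3]
ee_rot: [-3.141, -0.0, 1.526]
contact_force: [0.1, -0.1, 0.6]
opening: 20.7
grasp_force: 22.4
```

```bash
python3 - <<'E'
from h import *
s=sense();print(s["tool_pos"],s["ee_rot"],s["contact_force"],s["opening"])
f=grab_frame("wrist");cv2.imwrite("pics/w3.png",f["color"])
for k in ["spigot_top","pin_top","plate_edge","fixture","lamp_clip","lamp_head"]:
    print(k,[(round(d["p"],2),np.round(d["at"],1).tolist()) for d in place_of(k,f)[:2]])
P=cloud(f)
def rect(lo,hi,x0,x1,y0,y1):
    m=(P[...,2]>lo)&(P[...,2]<hi)&(P[...,0]>x0)&(P[...,0]<x1)&(P[...,1]>y0)&(P[...,1]<y1);q=P[m][:,:2].astype(np.float32)
    return len(q),q.mean(0),cv2.minAreaRect(q) if len(q)>5 else 0
print("base",rect(8,20,450,690,-140,110)); print("edge",rect(92,106,600,660,-90,50));print("pins",rect(52,66,500,570,-110,-60),rect(52,66,500,570,30,80))
print("clip tips",rect(165,190,580,690,-60,20))
E
```

```text
[632.67308432 -22.2949115  229.34894627] [-3.14149914e+00 -1.64100117e-04  1.52570307e+00] [ 0.09191011 -0.1366966   0.5927972 ] 20.738686717613763
spigot_top [(0.65, [398.4, 17.1, 4.8]), (0.56, [534.7, -83.8, 60.7])]
pin_top []
plate_edge [(0.96, [638.1, -19.3, 98.6]), (0.58, [603.2, -16.2, 198.2])]
fixture [(0.8, [537.6, -12.5, -1.3])]
lamp_clip [(0.72, [620.3, -17.9, 178.2])]
lamp_head [(0.65, [602.5, -15.0, 199.2])]
base (15734, array([572.3515   ,   2.6974914], dtype=float32), ((577.0382690429688, -18.289688110351562), (188.97232055664062, 159.88685607910156), 87.70532989501953))
edge (379, array([637.13556 , -10.527118], dtype=float32), ((637.1407470703125, -11.83156967163086), (71.5709457397461, 3.8621599674224854), 87.5450210571289))
pins (163, array([535.48083, -85.53537], dtype=float32), ((534.5931396484375, -86.44419860839844), (14.573691368103027, 14.957854270935059), 39.06266403198242)) (92, array([540.69727 ,  52.543365], dtype=float32), ((539.891845703125, 52.69776916503906), (9.457476615905762, 9.18104362487793), 19.688785552978516))
clip tips (155, array([636.6501  , -15.032026], dtype=float32), ((633.4554443359375, -19.3052978515625), (20.022451400756836, 35.5574951171875), 87.51235961914062))
```

View pics/w3.png

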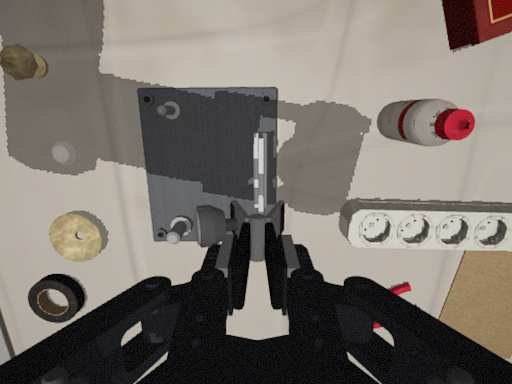

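The clip hangs open at (258,215) with the lamp at (208,225), towards the pins. The plate edge runs (258,135)-(262,210) straight below the jaws. Lowering now.

servo_tool([
  [0, 2.5, 0, 0],
  [0, 0, 10, 0],
  [0, 0, 15, 0],
  [0, 0, 15, 0],
  [0, 0, 15, 0],
  [0, 0, 10, 0],
  [0, 0, 10, 0],
  [0, 0, 10, 0],
  [0, 0, 8, 0],
  [0, 0, 0, 0],
  [0, 0, 0, 0],
  [0, 0, 0, 0],
])

```text
t: 11.68
tool_pos: [635.7, -23.1, 137.0]
ee_rot: [3.14, 0.0, 1.528]
contact_force: [-0.7, 0.8, -0.1]
opening: 20.6
grasp_force: 22.4
```

servo_tool([
  [0, 0, 4, 0],
  [0, 0, 4, 0],
  [0, 0, 3, 0],
  [0, 0, 3, 0],
  [0, 0, 0, 0],
  [0, 0, 0, 0],
])

```text
t: 12.18
tool_pos: [635.7, -23.1, 123.5]
ee_rot: [3.139, 0.0, 1.528]
contact_force: [-0.4, -0.5, 7.6]
opening: 20.7
grasp_force: 23.2
```

servo_tool([
  [0, 0, 2, 0],
  [0, 0, 0, 0],
])

```text
t: 12.35
tool_pos: [636.6, -23.3, 123.1]
ee_rot: [3.136, 0.001, 1.528]
contact_force: [-1.7, 0.1, 15.4]
opening: 20.5
grasp_force: 24.7
```

servo_tool([
  [0, 0, 0, 0],
  [0, 0, 0, 0],
  [0, 0, 0, 0],
  [0, 0, 0, 0],
  [0, 0, 0, 0],
  [0, 0, 0, 0],
  [0, 0, 0, 0],
  [0, 0, 0, 0],
  [0, 0, 0, 0],
  [0, 0, 0, 0],
  [0, 0, 0, 0],
  [0, 0, 0, 0],
], grip=1)

```text
t: 13.35
tool_pos: [635.3, -23.0, 120.3]
ee_rot: [-3.142, -0.0, 1.528]
contact_force: [-0.2, -0.0, -0.5]
opening: 85.2
grasp_force: 0.0
```

servo_tool([
  [0, 0, -5, 0],
  [0, 0, -10, 0],
  [0, 0, -15, 0],
  [0, 0, -20, 0],
  [0, 0, -20, 0],
  [0, 0, -20, 0],
  [0, 0, -20, 0],
  [0, 0, -20, 0],
  [0, 0, 0, 0],
  [0, 0, 0, 0],
])

```text
t: 14.18
tool_pos: [635.5, -23.1, 251.8]
ee_rot: [3.139, 0.001, 1.528]
contact_force: [0.3, 0.7, -0.4]
opening: 85.3
grasp_force: 0.0
```

```bash
python3 - <<'E'
from h import *
s=sense();print(s["tool_pos"],s["ee_rot"],s["contact_force"],s["opening"])
f=grab_frame("wrist");cv2.imwrite("pics/w4.png",f["color"])
for k in ["spigot_top","pin_top","plate_edge","lamp_clip","lamp_head"]:
    print(k,[(round(d["p"],2),np.round(d["at"],1).tolist()) for d in place_of(k,f)[:2]])
P=cloud(f)
def rect(lo,hi,x0,x1,y0,y1):
    m=(P[...,2]>lo)&(P[...,2]<hi)&(P[...,0]>x0)&(P[...,0]<x1)&(P[...,1]>y0)&(P[...,1]<y1);q=P[m]
    return len(q),q[:,2].max(),cv2.minAreaRect(q[:,:2].astype(np.float32))
print("tails",rect(142,175,590,690,-60,20));print("pins",rect(52,66,500,570,-110,-60),rect(52,66,500,570,30,80))
E
```

```text
[635.51142557 -23.0738024  251.80414436] [3.13880151e+00 5.24733593e-04 1.52781987e+00] [ 0.30190058  0.68592038 -0.40477763] 85.27609772630854
spigot_top [(0.6, [534.0, -86.7, 61.3])]
pin_top [(0.92, [542.3, 48.7, 62.8])]
plate_edge [(0.61, [636.9, -18.6, 97.8])]
lamp_clip [(0.77, [635.5, -19.5, 74.3])]
lamp_head [(0.86, [613.2, -19.6, 87.2])]
tails (746, np.float64(162.00913179353287), ((636.4908447265625, -21.948537826538086), (21.893491744995117, 49.464107513427734), 87.58660888671875))
pins (145, np.float64(62.329243844641915), ((534.776611328125, -86.55512237548828), (14.276655197143555, 15.3905611038208), 87.8409652709961)) (78, np.float64(61.12712800729375), ((540.1970825195312, 52.828285217285156), (8.920125007629395, 9.553919792175293), 46.0451545715332))
```

View pics/w4.png

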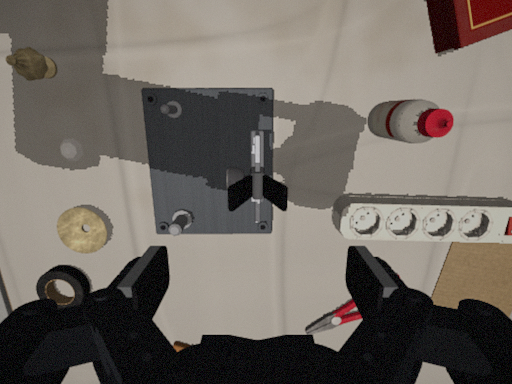

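The clip stands on the plate at (258,190), tails level at (243,190) and (272,190), with the lamp at (235,178) on the pins' side. Its tails measure 49.5 mm over and lie centred on the plate, so it is clamped. Next is the lever.

servo_tool([
  [20, -9, 0, 0],
  [28, -12.7, 0, 0],
  [28, -12.7, 0, 0],
  [29, -13.2, 0, 0],
  [29, -13.2, 0, 0],
  [29, -13.2, 0, 0],
  [29, -13.2, 0, 0],
  [29, -13.2, 0, 0],
  [29, -13.2, 0, 0],
  [29, -13.2, 0, 0],
  [29, -13.2, 0, 0],
  [25, -12, 0, 0],
])

```text
t: 15.48
tool_pos: [496.7, 317.9, 250.0]
ee_rot: [-3.141, 0.0, 1.528]
contact_force: [1.1, 0.4, 0.2]
opening: 85.6
grasp_force: 0.0
```

servo_tool([
  [0, 0, 0, 0.112],
  [0, 0, 0, 0.112],
  [0, 0, 0, 0.112],
  [0, 0, 0, 0.112],
  [0, 0, 0, 0.112],
  [0, 0, 0, 0.112],
  [0, 0, 0, 0.112],
  [0, 0, 0, 0.112],
  [0, 0, 0, 0.112],
  [0, 0, 0, 0.112],
  [0, 0, 0, 0.112],
  [0, 0, 0, 0.11],
])

```text
t: 16.48
tool_pos: [497.7, 316.1, 249.9]
ee_rot: [3.141, 0.001, 0.18]
contact_force: [0.6, -0.2, -1.0]
opening: 85.5
grasp_force: 0.0
```

servo_tool([
  [0, 0, 0, 0],
  [0, 0, 0, 0],
])

```text
t: 16.65
tool_pos: [497.7, 316.2, 250.0]
ee_rot: [3.141, 0.001, 0.189]
contact_force: [0.2, 0.3, 0.0]
opening: 85.4
grasp_force: 0.0
```

```bash
cat > lev.py <<'E'
from h import *
s=sense();print(s["tool_pos"],s["ee_rot"],s["qpos"].round(2) if hasattr(s["qpos"],'round') else s["qpos"])
for n in ["wrist","top"]:
  f=grab_frame(n)
  if n=="wrist": cv2.imwrite("pics/w5.png",f["color"])
  for k in ["lever","lever_boss","lever_eye"]:
    print(n,k,[(round(d["p"],2),np.round(d["at"],1).tolist()) for d in place_of(k,f)[:3]])
  P=cloud(f); x,y,z=P[...,0],P[...,1],P[...,2]
  m=(z>16)&(z<45)&(x>415)&(x<640)&(y>265)&(y<370)
  q=P[m];print(len(q),cv2.minAreaRect(q[:,:2].astype(np.float32)))
  a=q[(q[:,0]>487)&(q[:,0]<565)];print("arm",len(a),cv2.minAreaRect(a[:,:2].astype(np.float32)),np.percentile(a[:,2],90))
  b=q[q[:,0]<480];e=q[q[:,0]>576]
  for r in(b,e):
    if len(r)>5: print(cv2.minEnclosingCircle(r[:,:2].astype(np.float32)),np.percentile(r[:,2],90))
E
python3 lev.py
```

```text
[497.71200418 316.16032898 250.00119778] [3.14147994e+00 6.05599682e-04 1.89065646e-01] [ 0.37  0.44  1.15 -0.    1.56  1.75]
wrist lever [(0.98, [306.5, 358.7, -4.1]), (0.69, [495.9, 322.1, 1.0])]
wrist lever_boss [(0.8, [304.1, 406.5, 1.9]), (0.72, [540.6, 50.4, 59.4]), (0.71, [454.4, 309.5, -3.9])]
wrist lever_eye [(0.57, [314.7, 265.3, 1.6]), (0.55, [587.2, 340.5, 0.3])]
2495 ((515.3115844726562, 327.519287109375), (174.2974090576172, 43.590084075927734), 14.914511680603027)
arm 951 ((525.932861328125, 325.46173095703125), (81.88678741455078, 17.854310989379883), 11.486791610717773) 25.045892178244152
((456.2021484375, 312.62359619140625), 26.220529556274414) 34.89555592153865
((587.3421020507812, 337.6202392578125), 15.007473945617676) 25.223809628356708
top lever [(0.68, [498.5, 317.6, 1.5]), (0.55, [304.1, 360.0, -0.3])]
top lever_boss [(0.8, [451.5, 308.6, 4.5]), (0.75, [303.2, 404.7, 1.3]), (0.43, [396.8, 8.3, 3.2])]
top lever_eye [(0.71, [591.7, 338.7, -2.8]), (0.56, [312.6, 264.3, 1.2])]
457 ((513.300048828125, 315.2064514160156), (172.4622039794922, 42.711402893066406), 5.559738636016846)
arm 176 ((525.3963623046875, 324.15911865234375), (81.56120300292969, 18.62760353088379), 10.785213470458984) 25.15056836816337
((453.6697082519531, 311.8907165527344), 27.035314559936523) 34.919090112198084
((586.8218383789062, 334.460693359375), 12.556343078613281) 25.093012709724054
```

View pics/w5.png

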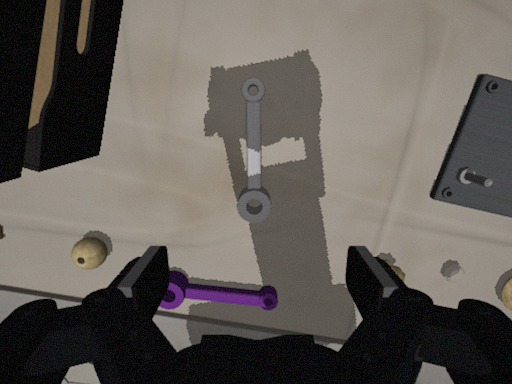

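The wrist view shows the silver lever, with its eye at (253,90), arm along (254,150) and boss at (255,205). The purple one at (215,292) stays put. Going down on the balance point.

servo_tool([
  [-0.7, -2.9, 10, -0.007],
  [0, 0, 25, 0],
  [0, 0, 25, 0],
  [0, 0, 25, 0],
  [0, 0, 25, 0],
  [0, 0, 25, 0],
  [0, 0, 25, 0],
  [0, 0, 20, 0],
  [0, 0, 10, 0],
  [0, 0, 0, 0],
  [0, 0, 0, 0],
  [0, 0, 0, 0],
])

```text
t: 18.05
tool_pos: [497.2, 319.2, 61.5]
ee_rot: [-3.141, -0.002, 0.193]
contact_force: [0.1, -0.3, 0.2]
opening: 85.4
grasp_force: 0.0
```

```bash
python3 - <<'E'
from h import *
s=sense();print(s["tool_pos"],s["ee_rot"])
f=grab_frame("wrist");P=cloud(f); x,y,z=P[...,0],P[...,1],P[...,2]
m=(z>16)&(z<45)&(x>415)&(x<640)&(y>265)&(y<370);q=P[m]
a=q[(q[:,0]>500)&(q[:,0]<565)];print("arm",len(a),cv2.minAreaRect(a[:,:2].astype(np.float32)))
for k in ["lever","lever_boss","lever_eye"]:
    print(k,[(round(d["p"],2),np.round(d["at"],1).tolist()) for d in place_of(k,f)[:3]])
e=q[q[:,0]>576];print(len(e) and cv2.minEnclosingCircle(e[:,:2].astype(np.float32)))
E
```

```text
[497.15046085 319.2321353   61.53327316] [-3.14119355e+00 -2.19695621e-03  1.93052783e-01]
arm 3102 ((532.6163940429688, 327.329833984375), (69.17230224609375, 18.044456481933594), 11.096293449401855)
lever [(0.79, [490.6, 325.7, 2.8])]
lever_boss [(0.79, [452.5, 310.8, -0.3])]
lever_eye [(0.6, [588.8, 340.2, -1.6])]
((588.4190063476562, 337.19537353515625), 15.492722511291504)
```

servo_tool([
  [0, -0.8, 15, 0],
  [0, 0, 15, 0],
  [0, 0, 12, 0],
  [0, 0, 8, 0],
  [0, 0, 5, 0],
  [0, 0, 0, 0],
  [0, 0, 0, 0],
  [0, 0, 0, 0],
])

```text
t: 18.92
tool_pos: [496.8, 319.9, 6.1]
ee_rot: [-3.141, -0.001, 0.193]
contact_force: [1.1, 0.2, 0.4]
opening: 85.7
grasp_force: 0.0
```

servo_tool([
  [0, 0, 0, 0],
  [0, 0, 0, 0],
  [0, 0, 0, 0],
  [0, 0, 0, 0],
  [0, 0, 0, 0],
  [0, 0, 0, 0],
  [0, 0, 0, 0],
  [0, 0, 0, 0],
  [0, 0, 0, 0],
  [0, 0, 0, 0],
  [0, 0, 0, 0],
  [0, 0, 0, 0],
], grip=0, newtons=60)

```text
t: 19.92
tool_pos: [496.6, 319.8, 5.6]
ee_rot: [-3.141, -0.001, 0.193]
contact_force: [-1.2, 0.1, 5.5]
opening: 16.6
grasp_force: 59.6
```

servo_tool([
  [0, 0, -3, 0],
  [0, 0, -3, 0],
  [0, 0, -5, 0],
  [0, 0, -5, 0],
  [0, 0, 0, 0],
  [0, 0, 0, 0],
])

```text
t: 20.42
tool_pos: [496.5, 319.7, 21.6]
ee_rot: [-3.141, -0.001, 0.193]
contact_force: [0.5, 0.5, -3.6]
opening: 16.4
grasp_force: 58.7
```

servo_tool([
  [0, 0, -8, 0],
  [0, 0, -15, 0],
  [0, 0, -18, 0],
  [0, 0, -18, 0],
  [0, 0, -18, 0],
  [0, 0, -18, 0],
  [0, 0, -18, 0],
  [0, 0, -18, 0],
  [0, 0, -18, 0],
  [0, 0, -10, 0],
  [0, 0, -5, 0],
  [0, 0, 0, 0],
])

```text
t: 21.42
tool_pos: [496.5, 319.7, 186.1]
ee_rot: [-3.141, -0.001, 0.193]
contact_force: [-0.8, 0.1, -3.6]
opening: 16.3
grasp_force: 58.9
```

```bash
cat > held.py <<'E'
from h import *
s=sense();p=s["tool_pos"];yw=s["ee_rot"][2];print(p,s["ee_rot"],s["grasp_force"])
f=grab_frame("wrist");np.savez("w.npz",color=f["color"])
ux=np.array([np.cos(yw),np.sin(yw),0]);uy=np.array([np.sin(yw),-np.cos(yw),0])
for k in ["lever","lever_boss","lever_eye"]:
    for d in place_of(k,f)[:2]:
        q=np.array(d["at"])-p;print(k,round(d["p"],2),np.round(d["at"],1),"tool xyz",np.round([q@ux,q@uy,q[2]],1))
P=cloud(f).reshape(-1,3);q=P-p;L=np.c_[q@ux,q@uy,q[:,2]]
m=(abs(L[:,1])<35)&(L[:,0]>25)&(L[:,0]<130)&(L[:,2]>-15)&(L[:,2]<40);a=L[m]
arm=a[(a[:,0]<78)];print("arm",len(arm),cv2.minAreaRect(arm[:,:2].astype(np.float32)),"z slope",np.polyfit(arm[arm[:,2]>np.median(arm[:,2])-4][:,0],arm[arm[:,2]>np.median(arm[:,2])-4][:,2],1))
e=a[(a[:,0]>82)];print("eye",len(e),len(e)>5 and (cv2.minEnclosingCircle(e[:,:2].astype(np.float32)),np.median(e[:,2])))
E
python3 held.py
```

```text
[496.50713023 319.74548692 186.06490104] [-3.14134662e+00 -1.26534319e-03  1.92814561e-01] 58.86863350868225
lever 0.93 [495.2 319.1 181. ] tool xyz [-1.4  0.4 -5.1]
lever_boss 0.7 [452.4 312.7 176.7] tool xyz [-44.6  -1.5  -9.4]
lever_eye 0.89 [589.2 339.7 177.3] tool xyz [94.8 -1.8 -8.8]
arm 5343 ((51.503379821777344, 0.21337127685546875), (18.089248657226562, 53.00160598754883), 89.8239517211914) z slope [8.21708330e-04 1.83312838e+01]
eye 3996 (((94.36417388916016, 0.07494733482599258), 14.065890312194824), np.float64(18.423878812068892))
```

servo_tool([
  [-1, 9, 0, 0],
  [-1.5, 18, 0, 0],
  [-1.8, 22, 0, 0],
  [-1.8, 22, 0, 0],
  [-1.8, 22, 0, 0],
  [-1.8, 22, 0, 0],
  [-1.8, 22, 0, 0],
  [-1.5, 18, 0, 0],
  [-1, 15, 0, 0],
  [-1, 10, 0, 0],
  [0, 0, 0, 0],
])

```text
t: 22.53
tool_pos: [516.3, 138.2, 185.0]
ee_rot: [3.141, 0.001, 0.191]
contact_force: [-0.0, 0.4, -4.4]
opening: 16.3
grasp_force: 59.0
```

servo_tool([
  [0, 0, 0, -0.04],
  [0, 0, 0, -0.08],
  [0, 0, 0, -0.08],
  [0, 0, 0, -0.08],
  [0, 0, 0, -0.08],
  [0, 0, 0, -0.08],
  [0, 0, 0, -0.08],
  [0, 0, 0, -0.08],
  [0, 0, 0, -0.08],
  [0, 0, 0, -0.08],
  [0, 0, 0, -0.08],
  [0, 0, 0, -0.08],
])

```text
t: 23.53
tool_pos: [515.9, 140.8, 185.1]
ee_rot: [-3.141, -0.0, 1.117]
contact_force: [-0.5, -0.1, -4.1]
opening: 16.8
grasp_force: 59.0
```

servo_tool([
  [0, 0, 0, -0.08],
  [0, 0, 0, -0.08],
  [0, 0, 0, -0.08],
  [0, 0, 0, -0.08],
  [0, 0, 0, -0.06],
  [0, 0, 0, -0.04],
  [0, 0, 0, 0],
  [0, 0, 0, 0],
])

```text
t: 24.2
tool_pos: [516.0, 140.6, 185.1]
ee_rot: [-3.141, -0.0, 1.532]
contact_force: [-0.1, -0.1, -3.9]
opening: 16.5
grasp_force: 59.0
```

servo_tool([
  [-9, 1.3, 0, 0],
  [-18, 2.6, 0, 0],
  [-22, 3.2, 0, 0],
  [-22, 3.2, 0, 0],
  [-22, 3.2, 0, 0],
  [-22, 3.2, 0, 0],
  [-22, 3.2, 0, 0],
  [-18, 2.7, 0, 0],
  [-15, 2.3, 0, 0],
  [-11, 1.6, 0, 0],
  [0, 0, 0, 0],
  [0, 0, 0, 0],
])

```text
t: 25.2
tool_pos: [535.6, -42.0, 185.2]
ee_rot: [-3.141, -0.0, 1.532]
contact_force: [-0.5, 0.6, -4.1]
opening: 16.8
grasp_force: 59.0
```

servo_tool([
  [0, 0, 8, 0],
  [0, 0, 12, 0],
  [0, 0, 12, 0],
  [0, 0, 12, 0],
  [0, 0, 8, 0],
  [0, 0, 5, 0],
  [0, 0, 0, 0],
  [0, 0, 0, 0],
  [0, 0, 0, 0],
])

```text
t: 25.95
tool_pos: [536.1, -41.7, 128.9]
ee_rot: [3.14, 0.0, 1.533]
contact_force: [-0.5, -0.4, -4.4]
opening: 16.9
grasp_force: 59.0
```

```bash
cat > fin.py <<'E'
exec(open("held.py").read())
for n in ["wrist","top"]:
  f=grab_frame(n)
  for k in ["spigot_top","pin_top","plate_edge","lamp_clip","lever_boss","lever_eye"]:
    print(n,k,[(round(d["p"],2),np.round(d["at"],1).tolist()) for d in place_of(k,f)[:2]])
  P=cloud(f)
  for nm,c in {"spigot":(534,-86),"pin":(539,53)}.items():
    m=(P[...,2]>53)&(P[...,2]<66)&(abs(P[...,0]-c[0])<15)&(abs(P[...,1]-c[1])<15);q=P[m]
    if len(q)>5: print(n,nm,len(q),cv2.minEnclosingCircle(q[:,:2].astype(np.float32)))
  cv2.imwrite(f"pics/f_{n}.png",f["color"])
a=cv2.imread("pics/f_wrist.png");b=cv2.resize(cv2.imread("pics/f_top.png")[130:226,200:328],(512,384))
cv2.imwrite("pics/f.png",cv2.resize(np.hstack([a,b]),(800,300)))
E
python3 fin.py
```

```text
[536.08271512 -41.67911844 128.89208481] [3.14046078e+00 2.54952182e-04 1.53293523e+00] 59.00601804256439
lever 0.77 [536.9 -40.3 126.6] tool xyz [ 1.4  0.8 -2.3]
lever 0.28 [539.1  50.5  62.5] tool xyz [ 92.2  -0.5 -66.4]
lever_boss 0.61 [537.8 -89.  119.5] tool xyz [-47.2   3.5  -9.4]
lever_eye 0.65 [540.3  55.  121.4] tool xyz [96.8  0.6 -7.5]
arm 5368 ((51.505863189697266, 0.2232828140258789), (18.110437393188477, 53.014625549316406), 89.86922454833984) z slope [-4.35711161e-04  1.83184579e+01]
eye 3981 (((94.1480941772461, 0.10043226927518845), 13.88071060180664), np.float64(18.235371661918236))
wrist spigot_top []
wrist pin_top [(0.87, [538.3, 52.9, 61.1])]
wrist plate_edge [(0.36, [397.8, 12.2, 4.8])]
wrist lamp_clip []
wrist lever_boss [(0.67, [536.1, -91.0, 121.2])]
wrist lever_eye [(0.81, [538.9, 54.7, 122.2])]
top spigot_top []
top pin_top []
top plate_edge []
top lamp_clip []
top lever_boss []
top lever_eye []
```

View pics/f.png

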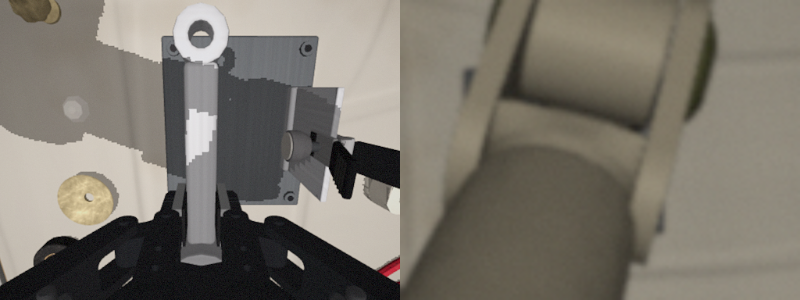

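The lever's eye at (201,33) is held level above the thin pin, about a millimetre from the pin axis by measurement. The clip stands on its plate at (315,145), clear of the gripper. Lowering to the final height.

servo_tool([
  [0, 0, 6, 0],
  [0, 0, 8, 0],
  [0, 0, 8, 0],
  [0, 0, 6, 0],
  [0, 0, 4, 0],
  [0, 0, 1, 0],
  [0, 0, 0, 0],
  [0, 0, 0, 0],
  [0, 0, 0, 0],
  [0, 0, 0, 0],
  [0, 0, 0, 0],
  [0, 0, 0, 0],
])

```text
t: 27.85
tool_pos: [535.8, -41.7, 95.5]
ee_rot: [3.141, 0.0, 1.533]
contact_force: [0.3, 0.3, -3.8]
opening: 16.6
grasp_force: 59.0
```

```bash
python3 - <<'E'
exec(open("held.py").read())
print("qd",s["qd"],s["contact_force"])
f=grab_frame("scene");
for k in ["lamp_clip","lamp_head","spigot_top","pin_top","lever_boss","lever_eye"]: print(k,[(round(d["p"],2),np.round(d["at"],1).tolist()) for d in place_of(k,f)[:2]])
E
```

```text
[535.81930944 -41.73380395  95.47378389] [3.14130122e+00 5.27614987e-05 1.53276802e+00] 59.040387868881226
lever 0.69 [535.4 -39.9  92.8] tool xyz [ 1.8 -0.5 -2.7]
lever_boss 0.85 [535.6 -88.9  86.9] tool xyz [-47.1   1.6  -8.6]
lever_eye 0.75 [538.   56.1  87.6] tool xyz [97.8 -1.5 -7.9]
arm 5374 ((51.50323486328125, 0.2538900375366211), (18.11466407775879, 53.032188415527344), 89.72669982910156) z slope [-6.75355739e-04  1.83668170e+01]
eye 3980 (((94.51337432861328, 0.17326724529266357), 14.070422172546387), np.float64(18.235266741776314))
qd [ 0.00107383  0.00023256  0.00032693  0.00052178  0.00036323 -0.00098532] [ 0.33134475  0.31726599 -3.8289627 ]
lamp_clip [(0.54, [636.3, -21.5, 76.7]), (0.16, [397.4, 13.5, -1.2])]
lamp_head [(0.61, [616.4, -20.7, 90.1])]
spigot_top [(0.78, [531.7, -90.0, 60.6])]
pin_top [(0.71, [541.5, 52.0, 58.5])]
lever_boss [(0.91, [536.0, -87.1, 88.4]), (0.81, [303.4, 405.6, 1.6])]
lever_eye [(0.75, [311.8, 266.8, 3.9]), (0.69, [541.4, 50.6, 88.9])]
```

```bash
python3 - <<'E'
from h import *
P=np.load("wrist1.npy");m=(P[...,2]>142)&(P[...,2]<175)&(abs(P[...,0]-521)<35)&(abs(P[...,1]+348)<30);q=P[m];print("stand tails",q[:,2].max(),np.percentile(q[:,2],[50,90,98]))
for n in ["scene","wrist","top"]:
  f=grab_frame(n);P=cloud(f)
  m=(P[...,2]>125)&(P[...,2]<175)&(abs(P[...,0]-636)<35)&(abs(P[...,1]+22)<16);q=P[m]
  if len(q)>5: print(n,len(q),q[:,2].max(),np.percentile(q[:,2],[50,90,98]))
  e=(P[...,2]>85)&(P[...,2]<112)&(abs(P[...,0]-636)<8)&(P[...,1]>0)&(P[...,1]<20);
  if e.sum()>3: print(" edge z",np.percentile(P[e][:,2],[50,90,98]))
  if n!="top": cv2.imwrite(f"pics/z_{n}.png",f["color"]); np.savez(f"z_{n}.npz",P=P)
  if n=="scene":
    u,v=map(int,w2p([636,-22,110],f)); c=f["color"][v-60:v+60,u-60:u+60]; cv2.imwrite("pics/clip.png",cv2.resize(c,(600,600),interpolation=cv2.INTER_CUBIC))
E
```

```text
stand tails 157.0104979421578 [153.09510287 155.74850483 156.45591028]
scene 81 162.43864505183964 [141.53847997 156.69583091 159.3367481 ]
wrist 3096 161.68913846755026 [145.98204125 157.82807885 159.7144763 ]
 edge z [ 96.77149672 100.59637462 101.18336761]
```

View pics/clip.png

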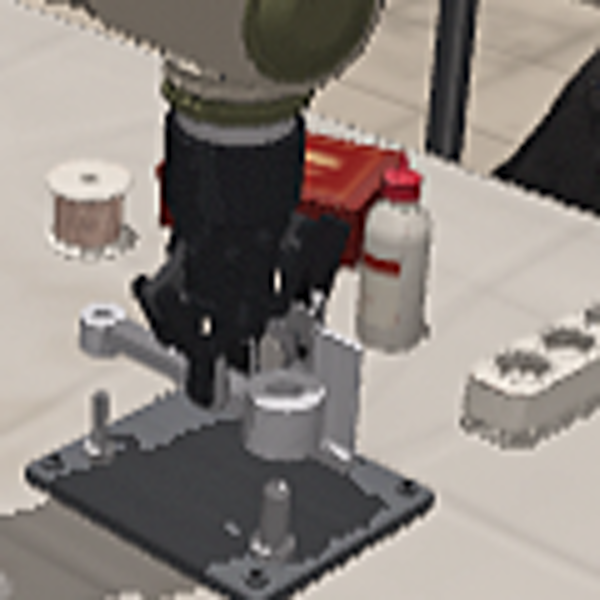

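The picture shows the boss at (287,405) directly above the spigot at (275,490), and the eye at (103,325) above the pin at (98,400). The clip is behind them on the plate, seated about 4 mm higher than on its stand. That puts it at roughly -26 mm, inside the -36 to -20 mm limits. Handing in.

```bash
python3 -c "
from bench import *
print(job_done())"
```

```text
the job is handed in; nothing more can be done
None
```

I handed the job in, but `job_done()` returned no verdict: by my measurements the lamp clip is clamped upright on the fixture plate with its lamp towards the pins, seated about 4 mm short of fully down (roughly 26 mm deep, within the 20–36 mm limit), and the lever is held level about 30 mm above the spigot and pin.

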